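# Count along the rack and push the tin into the third gap

### The arm

A 6-joint arm with a two-finger parallel gripper is mounted at the origin on the work surface. World frame = base frame: x ahead of the robot, y to its left, z up, the work surface at z = 0. Lengths are in mm, angles in degrees, forces in N, time in s.
With the tool pointing down it reaches from about 300 to 850 mm from the base axis. Payload 4.2 kg.
Tool frame: the origin (TCP) lies at the very end of the fingers, on their centre line; the grasp point (between the pads) lies 19 mm behind it; z points along the fingers, y is the direction in which the jaws open and shut (so a half turn about z gives the same grasp; the last joint's range is limited). The gripper opens to 91 mm and grips with 3 to 60 N. Pads are 32 mm wide; open, the fingers measure 118 mm over their backs; the gripper's body (76 mm by 178 mm) begins 60 mm behind the grasp point.
Start: joints at [-65.604, 18.312, 89.639, -0, 72.044, -1.146], TCP at [247.934, -518.818, 213.976] pointing down, gripper open.
Joint ranges: [-177.97, 177.97], [-48.28, 115.42], [12.27, 149.76], [-77.06, 257.06], [2.81, 150.46], [-146.56, 146.56]. Speed limits (degrees/s): [147.25, 147.25, 180, 180, 180, 180].

### API

Orientations are given as [roll, pitch, yaw] about the fixed x, y, z axes, in that order (R = Rz(yaw) Ry(pitch) Rx(roll)).
In Python, from workcell import env gives the robot as it stands. The module is installed in compiled form; this text tells all that it offers.
- The arm moves only by the tool arm_command, never from a script. Its argument "targets" is a list of rows, each a list of 5 numbers: the closure, from 0 (fully open) to 1 (shut), then the shift along the tool's x, y, z each as a share of 50 cm, from -1 to 1, then the turn about the tool's z as a share of pi/4 rad, from -1 to 1. A call has 1 to 8 rows; each row is the pose to reach, as a shift and turn from the pose measured when the call began, along the tool's axes at that moment; what a row does not reach only later rows make up. A row lasts 1/12 s, in which the tool goes at most 41.7 mm and 7.16 degrees, less where a joint would pass 70% of its speed; a pose out of reach is approached as far as the arm can. A call with a number of a shift or a turn outside -1 to 1 is refused whole. A call with a gripper value outside its range is refused whole. The fingers move at their own pace and stop on an object; "squeeze" is the grip in N (left out, the last holds). Time passes only in rows, so rows that repeat a pose let the fingers close. It gives the time, the measured TCP pose, the force and the opening at its end, in the units of the state.
- env.state(): the state, without advancing time (a new reading comes with each control period).
- env.grab_frame(name): name is "scene" or "top" or "wrist"; returns the picture (384x512x3 uint8, red, green, blue); there is no depth.
- env.camera_params(name): a dict with "camera_matrix" (3x3 intrinsics, pixels), "dist_coeffs" ([k1, k2, p1, p2, k3] as OpenCV has them; the pictures are not rectified), "R" (3x3) and "t" (3): a world point X has camera coordinates R X + t; the wrist camera has in their place "hand_eye" (4x4, takes a point from camera to tool coordinates, whose origin is the TCP and whose axes are the flange's). Camera axes: x right, y down, z forward; pixel columns grow to the right and rows downward; lengths in mm; the calibration is good to about 2 mm. A picture is of the moment at which its call begins: read the wrist's pose just before it. camera_params takes no time and is no camera call.
- env.job_done(): hands the job in, once; it reports no verdict.
The state is a dict: "time_s": time; "qpos": joint angles; "qvel": joint speeds; "effort": joint torques, N m; "ee_pos": TCP position; "ee_rot": TCP orientation; "force": force on the tool from outside, world axes, zero at the start; "torque": the same for the moment, N m; "gripper_width": finger opening in mm.
Only numpy, scipy, OpenCV 4.12 (cv2) and the standard library are available. Lean on these libraries where they do the work, as an engineer would, in place of code of your own. Each camera call takes 0.05 s, during which the arm holds its last target.

### The job

Starting at the end of the wooden divider rack where the steel cup stands, count the gaps by touch: run a fingertip along the top of the back rail over the middle of the first gap, the second and the third, and touch the rail over no gap beyond that. Then, with the fingers, push the flat steel tin along the shelf, never lifting it, into that third gap until it is fully home against the rail. Leave the cup, bowl, mould and tub where they stand.

Things in the scene. Friction and masses are not known exactly. Their poses are not given: they have to be found in the camera images.
- rack: Wooden divider rack fixed to the shelf, 64 mm deep (x) by 332 mm long (y): a back rail with seven dividers running forward from it, making six gaps open at the front and top, without a floor (the shelf's surface runs in). Origin: centre of its underside, on the shelf; +x points to its back (away from the robot, within about 10 degrees), +y to its left end, z up.
- rail_mid (a point): Middle of the flat top of the rack's straight back rail, 55 mm above the shelf. The rail runs along the rack's whole length (332 mm) and is 14 mm thick: x = 18 to 32 mm in the rack's frame. Axes as the rack's.
- noses (a point): Middle of the rack's front, at x = -32, y = 0, z = 18 mm in the rack's frame, on the line of the dividers' rounded noses. Dividers: 8 mm thick, 36 mm high, centres at y = 162, 108, 54, 0, -54, -108, -162 mm, from here back to the rail. The gaps between them are 46 mm wide and 50 mm deep.
- tin: Flat-sided lidded steel tin, 60 mm long (x) by 36 mm wide (y) by 30 mm high, about 0.15 kg, loose, flat on the shelf in front of the rack, its length pointing roughly into the rack (within 15 degrees). Origin: centre of its underside. Pushed home, its origin is at x = -12 mm in the rack's frame and its near end stands 10 mm out in front of the noses.
- cup: Stainless steel cup, 66 mm across and 70 mm tall, loose, standing off one end of the rack (either the +y or the -y end); origin: centre of its underside. It shows the end to count from.
- bowl: White ceramic pinch bowl, 84 mm across and 34 mm tall, loose, standing off the other end of the rack; origin: centre of its underside.
- mould: Grey silicone flower mould with six round petals, 99 mm across and 28 mm tall, loose, off to the left; origin: centre of its underside.
- tub: Clear plastic storage tub with a shut clear lid with white snap clips, 126 by 176 mm and 76 mm tall, loose, off to the right; origin: centre of its underside.
- mark1: Middle 26 mm of the rail's length over gap 1 from the rack's +y end: flush with and looking the same as the rest of the rail, 14 mm wide (x). Origin: centre of its flat top, at x = 25, y = 135, z = 55 mm in the rack's frame.
- mark2: Middle 26 mm of the rail's length over gap 2 from the rack's +y end: flush with and looking the same as the rest of the rail, 14 mm wide (x). Origin: centre of its flat top, at x = 25, y = 81, z = 55 mm in the rack's frame.
- mark3: Middle 26 mm of the rail's length over gap 3 from the rack's +y end: flush with and looking the same as the rest of the rail, 14 mm wide (x). Origin: centre of its flat top, at x = 25, y = 27, z = 55 mm in the rack's frame.
- mark4: Middle 26 mm of the rail's length over gap 4 from the rack's +y end: flush with and looking the same as the rest of the rail, 14 mm wide (x). Origin: centre of its flat top, at x = 25, y = -27, z = 55 mm in the rack's frame.
- mark5: Middle 26 mm of the rail's length over gap 5 from the rack's +y end: flush with and looking the same as the rest of the rail, 14 mm wide (x). Origin: centre of its flat top, at x = 25, y = -81, z = 55 mm in the rack's frame.
- mark6: Middle 26 mm of the rail's length over gap 6 from the rack's +y end: flush with and looking the same as the rest of the rail, 14 mm wide (x). Origin: centre of its flat top, at x = 25, y = -135, z = 55 mm in the rack's frame.

How it is judged:
By the outcome, as a careful person would: the job done as asked, in the order asked, and still so for the second after the job is handed in, with the robot touching nothing.
It also fails if it takes over 64 s, if anything falls off the work surface, if the arm or the gripper's body presses on something with over 40 N, if the wrist force passes 120 N, or if a joint passes its speed limit or range.

## Working session

There is one attempt and no reset: what is moved stays moved. The work goes in short steps, Python scripts to look and compute and a tool call to move; the robot and the scene stay as the last step left them, time stands still between calls to the robot, and variables do not carry over. Pictures are saved under pics/ and viewed, and the job is handed in when it is done.

Besides the shell and the picture viewer there is one more tool, called after "Call:" by a JSON object that holds its "fn" and its "kwargs". arm_command: Moves the arm, as the interface text tells. Shift numbers are shares of 50 cm and turn numbers shares of pi/4 rad, none past 1 either way. Its arguments: {"type":"object","properties":{"targets":{"type":"array"},"squeeze":{"type":"number"}},"required":["targets"]}

```bash
mkdir -p pics; python3 - <<'E'
from workcell import env
import cv2,numpy as np
s=env.state();print({k:np.round(v,3).tolist() for k,v in s.items()})
for n in ["scene","top"]:
    im=env.grab_frame(n);cv2.imwrite(f"pics/{n}0_raw.png",im[:,:,::-1])
    cv2.imwrite(f"pics/{n}0.png",cv2.resize(im[:,:,::-1],(800,600),interpolation=cv2.INTER_CUBIC))
for n in ["scene","top","wrist"]:print(n,env.camera_params(n))
E
```

```text
{'time_s': 0.0, 'qpos': [-65.603, 18.351, 89.707, -0.003, 72.043, -1.144], 'qvel': [0.129, -0.12, 0.04, -0.054, 0.048, 0.031], 'effort': [0.0, -41.246, -23.197, 0.073, 0.046, -0.0], 'ee_pos': [247.712, -518.347, 213.126], 'ee_rot': [-179.899, 0.0, 25.542], 'force': [0.042, 0.438, -0.636], 'torque': [0.01, 0.011, 0.012], 'gripper_width': 91.014}
scene {'camera_matrix': array([[473.72388427,   0.        , 261.13446355],
       [  0.        , 473.72388427, 191.08978197],
       [  0.        ,   0.        ,   1.        ]]), 'dist_coeffs': array([-0.16261934,  0.        ,  0.        ,  0.        ,  0.        ]), 'R': array([[ 0.42960507,  0.90293236, -0.01235453],
       [ 0.46868055, -0.23464557, -0.85163372],
       [-0.77186658,  0.36007583, -0.52399177]]), 't': array([-260.49170092, -207.79970084, 1850.71577759])}
top {'camera_matrix': array([[467.16242053,   0.        , 262.05806224],
       [  0.        , 467.16242053, 189.03835756],
       [  0.        ,   0.        ,   1.        ]]), 'dist_coeffs': array([0.0084572, 0.       , 0.       , 0.       , 0.       ]), 'R': array([[ 0.00691061, -0.99989254, -0.01292911],
       [-0.99374059, -0.0054253 , -0.11158051],
       [ 0.11149838,  0.01361927, -0.99367129]]), 't': array([   8.32645819,  587.92503424, 1337.1613232 ])}
wrist {'camera_matrix': array([[268.32293723,   0.        , 257.12746082],
       [  0.        , 268.32293723, 194.26027976],
       [  0.        ,   0.        ,   1.        ]]), 'dist_coeffs': array([-0.00505395,  0.        ,  0.        ,  0.        ,  0.        ]), 'hand_eye': array([[-9.69579684e-04, -9.57655848e-01, -2.87913766e-01,
         8.20276264e+01],
       [ 9.99999434e-01, -8.02269634e-04, -6.99101443e-04,
         6.02747948e-01],
       [ 4.38514114e-04, -2.87914280e-01,  9.57656084e-01,
        -1.71575389e+02],
       [ 0.00000000e+00,  0.00000000e+00,  0.00000000e+00,
         1.00000000e+00]])}
```

View pics/scene0.png

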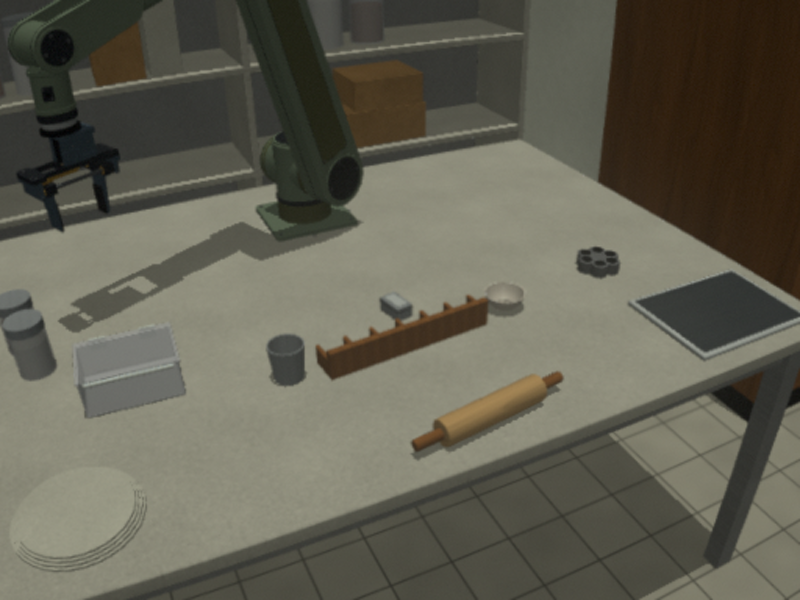

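View pics/top0.png

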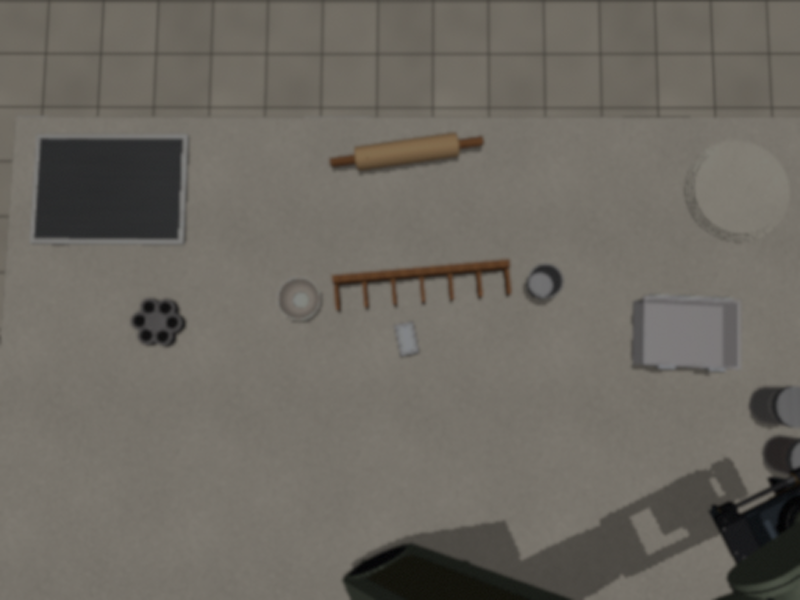

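The cup stands off the right (-y) end, so the third gap is centred at rack y = -27, between the dividers at about 423 and 451 px in the top view. The tin is at about (406, 339), and the rail runs from (333, 279) to (509, 265). Next I'll zoom in to measure them.

```bash
python3 - <<'E'
import cv2
im=cv2.imread("pics/top0_raw.png")
c=im[155:240,170:370]; cv2.imwrite("pics/topzoom.png",cv2.resize(c,None,fx=4,fy=4,interpolation=cv2.INTER_CUBIC))
im=cv2.imread("pics/scene0_raw.png")
c=im[170:260,160:350]; cv2.imwrite("pics/scenezoom.png",cv2.resize(c,None,fx=4,fy=4,interpolation=cv2.INTER_CUBIC))
E
```

```text
(no output)
```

View pics/topzoom.png

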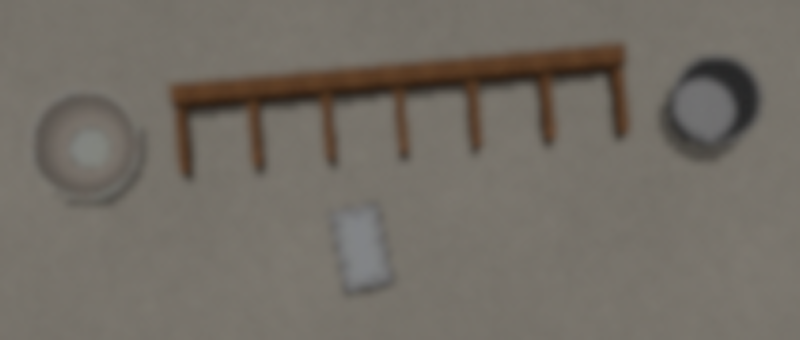

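View pics/scenezoom.png

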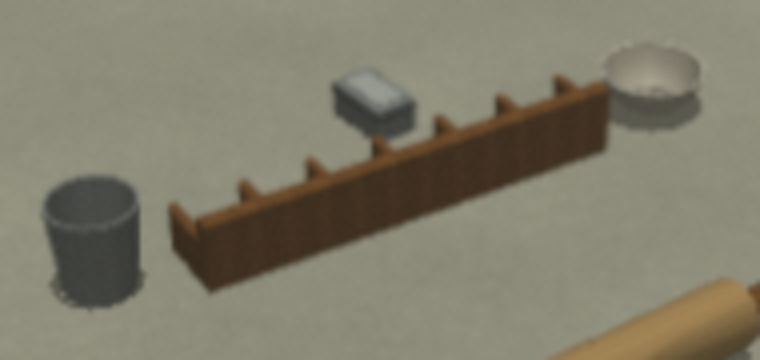

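```bash
cat > h.py <<'E'
import numpy as np,cv2
from scipy.spatial.transform import Rotation as Ro
from scipy.optimize import least_squares
def proj(X,K,D,R,t):
    return cv2.projectPoints(np.asarray(X,float).reshape(-1,1,3),cv2.Rodrigues(R)[0],np.asarray(t,float),K,D)[0][:,0]
def fixed(env,n):
    p=env.camera_params(n); return p['camera_matrix'],p['dist_coeffs'],p['R'],p['t']
def wrist(env,s):
    p=env.camera_params('wrist');T=np.eye(4);T[:3,:3]=Ro.from_euler('xyz',s['ee_rot'],degrees=True).as_matrix();T[:3,3]=s['ee_pos']
    M=np.linalg.inv(T@p['hand_eye']);return p['camera_matrix'],p['dist_coeffs'],M[:3,:3],M[:3,3]
def place(P,q):  # q=x,y,yawdeg
    a=np.radians(q[2]);R=np.array([[np.cos(a),-np.sin(a),0],[np.sin(a),np.cos(a),0],[0,0,1]])
    return np.asarray(P,float)@R.T+[q[0],q[1],0]
def fit(obs,q0):
    # obs: list of (cam, pts3, px)
    f=lambda q:np.concatenate([(proj(place(P,q),*c)-px).ravel() for c,P,px in obs])
    r=least_squares(f,q0,loss='soft_l1');return r.x,f(r.x)
def ray(cam,px,z):
    K,D,R,t=cam;u=cv2.undistortPoints(np.asarray(px,float).reshape(-1,1,2),K,D)[:,0]
    d=np.c_[u,np.ones(len(u))]@R;c=-R.T@t
    return c+d*((z-c[2])/d[:,2])[:,None]
E
python3 - <<'E'
from workcell import env
from h import *
ct=fixed(env,'top');z=lambda a:(np.array(a)+.5)/4-.5+[170,155]
P=[[32,166,55],[32,-166,55],[-32,162,36],[-32,108,36],[-32,54,36],[-32,0,36],[-32,-54,36],[-32,-108,36],[-32,-162,36]]
px=z([[170,87],[623,46],[187,176],[259,170],[333,164],[404,158],[476,152],[548,145],[622,137]])
q,r=fit([(ct,P,px)],[700,0,0]);print('rack',q,np.round(r,1))
T=[[30,18,30],[30,-18,30],[-30,-18,30],[-30,18,30]]
q2,r=fit([(ct,T,z([[331,211],[378,204],[393,284],[347,294]]))],[600,0,0]);print('tin',q2,np.round(r,1))
print('cup',ray(ct,z([[705,110]]),70),'bowl',ray(ct,z([[85,145]]),34))
np.save('q.npy',[q,q2])
E
```

```text
rack [605.10794993 -10.27267602   5.42846831] [-0.5  0.1  0.4  0.2 -0.9  0.2 -0.5  0.1 -0.6 -0.1  0.  -0.2  0.4 -0.3
  0.9 -0.2  0.8  0.2]
tin [506.98904524  16.92347917  11.06967559] [-0.1  0.4  0.2 -0.2  0.3  0.  -0.4 -0.2]
cup [[ 604.83925164 -227.33182612   70.        ]] bowl [[581.18141469 220.81776741  34.        ]]
```

```bash
cat >> h.py <<'E'
def go(env,tgt,yaw):
    s=env.state();R=Ro.from_euler('xyz',s['ee_rot'],degrees=True)
    d=R.inv().apply(np.array(tgt)-s['ee_pos'])/500
    print('t',s['time_s'],'pos',np.round(s['ee_pos'],1),np.round(s['ee_rot'],2),'F',np.round(s['force'],1),'w',s['gripper_width'])
    print('shift',np.round(d,4),'turn',round(((s['ee_rot'][2]-yaw+180)%360-180)/45,4))
E
python3 - <<'E'
from workcell import env
from h import *
go(env,[560,-60,200],5.4)
E
```

```text
t 0.1 pos [ 247.7 -518.4  213.2] [-179.91    0.     25.54] F [-0.2 -0.7 -0.1] w 91.3618122387958
shift [ 0.9588 -0.5579  0.0273] turn 0.4476
```

Call:
{"fn": "arm_command", "kwargs": {"targets": [[1,0.959,-0.558,0.027,0.448],[1,0.959,-0.558,0.027,0.448],[1,0.959,-0.558,0.027,0.448],[1,0.959,-0.558,0.027,0.448],[1,0.959,-0.558,0.027,0.448],[1,0.959,-0.558,0.027,0.448],[1,0.959,-0.558,0.027,0.448],[1,0.959,-0.558,0.027,0.448]], "squeeze": 10}}

```text
time_s: 0.77
ee_pos: [433.8, -244.5, 205.5]
ee_rot: [-179.9, 0.1, 5.4]
force: [-0.2, -0.8, -0.1]
gripper_width: 40.7
```

```bash
python3 - <<'E'
from workcell import env
from h import *
go(env,[560,-60,200],5.4)
E
```

```text
t 0.7667 pos [ 433.8 -244.5  205.5] [-1.799e+02  5.000e-02  5.370e+00] F [-0.2 -0.8 -0.1] w 40.6969115051528
shift [ 0.2859 -0.3437  0.0114] turn -0.0007
```

Call:
{"fn": "arm_command", "kwargs": {"targets": [[1,0.286,-0.344,0.011,0],[1,0.286,-0.344,0.011,0],[1,0.286,-0.344,0.011,0],[1,0.286,-0.344,0.011,0],[1,0.286,-0.344,0.011,0],[1,0.286,-0.344,0.011,0],[1,0.286,-0.344,0.011,0],[1,0.286,-0.344,0.011,0]]}}

```text
time_s: 1.43
ee_pos: [559.9, -59.2, 199.5]
ee_rot: [-179.9, 0.2, 5.5]
force: [0.0, -0.1, -0.6]
gripper_width: 0.2
```

```bash
python3 - <<'E'
from workcell import env
from h import *
import pickle
s=env.state();im=env.grab_frame('wrist')[:,:,::-1].copy();print(s['ee_pos'],s['gripper_width'])
cv2.imwrite('pics/w1_raw.png',im);pickle.dump(s,open('w1.pkl','wb'))
cv2.imwrite('pics/w1.png',cv2.resize(im,(800,600),interpolation=cv2.INTER_CUBIC))
E
```

```text
[559.86370781 -59.15301875 199.45676496] 0.21232814633525227
```

View pics/w1.png

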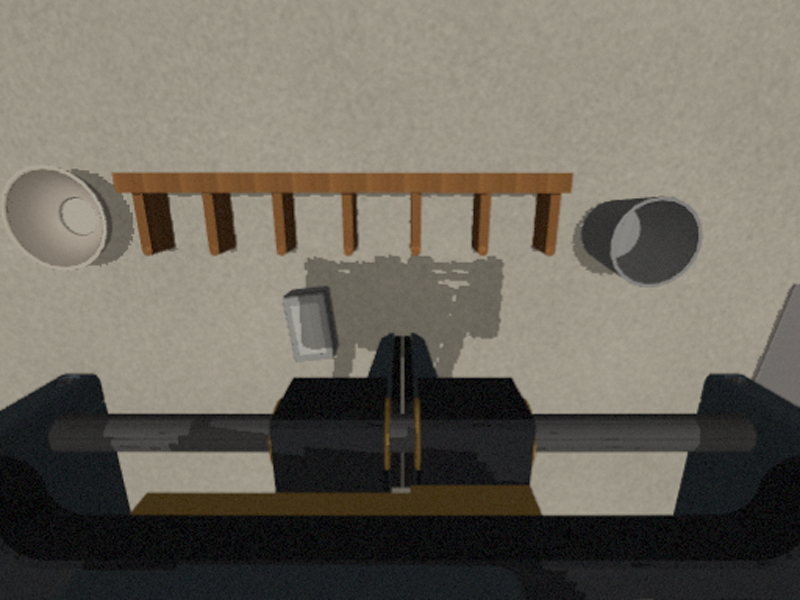

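The wrist view is sharp. The rail top spans (113..572, 173..192), the dividers hang below it, the tin is at about (310, 325), and the cup is on the right. I'll zoom in for corner pixels.

```bash
python3 - <<'E'
import cv2
im=cv2.imread("pics/w1_raw.png")
def z(x,y,w,h,f,n): cv2.imwrite(n,cv2.resize(im[y:y+h,x:x+w],None,fx=f,fy=f,interpolation=cv2.INTER_CUBIC))
z(60,100,160,140,5,"pics/w1a.png"); z(215,100,160,70,5,"pics/w1b.png")
E
```

```text
(no output)
```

View pics/w1a.png

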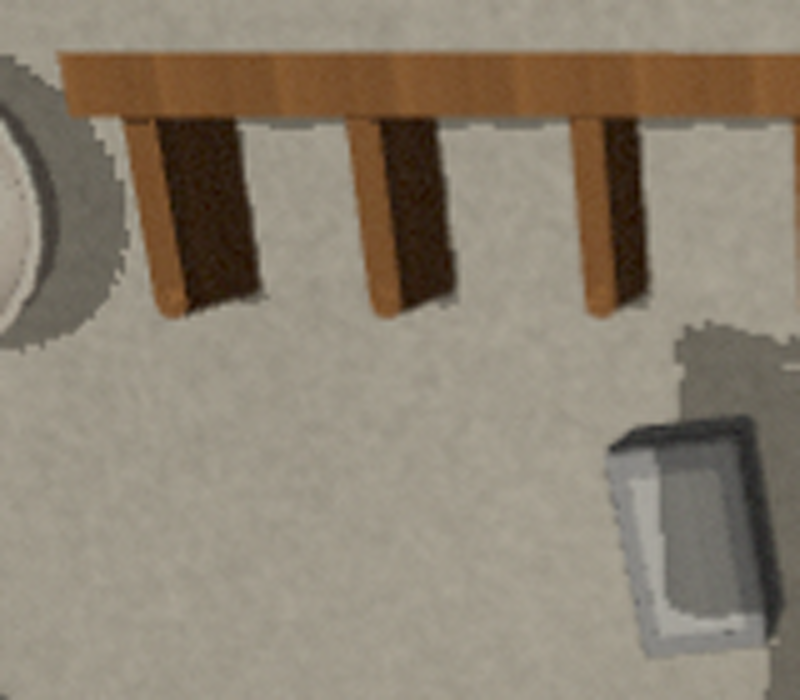

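View pics/w1b.png

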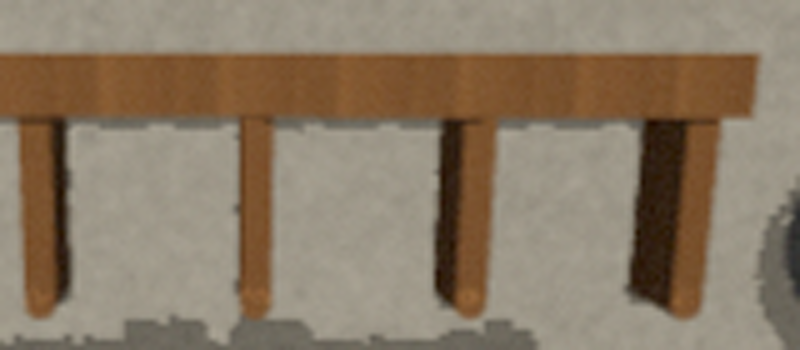

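```bash
python3 - <<'E'
from workcell import env
from h import *
import pickle
s=pickle.load(open('w1.pkl','rb'));c=wrist(env,s);ct=fixed(env,'top')
A=lambda a:(np.array(a)+.5)/5-.5+[60,100];B=lambda a:(np.array(a)+.5)/5-.5+[215,100]
P=[[32,166,55],[18,166,55],[32,-166,55],[18,-166,55],[-32,162,36],[-32,108,36],[-32,54,36],[-32,0,36],[-32,-54,36],[-32,-108,36],[-32,-162,36]]
px=np.r_[A([[60,53],[70,117]]),B([[758,54],[752,118]]),A([[175,317],[388,317],[600,317]]),B([[40,317],[256,317],[470,317],[685,317]])]
q,r=fit([(c,P,px)],[605,-10,5.4]);print('rack',q,np.round(r,1))
T=[[30,18,30],[30,-18,30],[-30,-18,30],[-30,18,30]]
q2,r=fit([(c,T,A([[610,452],[740,437],[766,641],[648,657]]))],[507,17,11]);print('tin',q2,np.round(r,1))
np.save('q.npy',[q,q2])
m=place([[25,-160,55],[25,-135,55],[25,-27,55]],q);print(m)
go(env,[*m[0][:2],70],q[2])
E
```

```text
rack [609.39528364 -10.88361643   5.41477804] [-0.1 -0.3  0.3 -0.2  0.1 -0.4 -0.1 -0.4  0.   0.1  0.   0.1  0.3  0.1
  0.1  0.2 -0.2  0.2 -0.2  0.3 -0.3  0.3]
tin [510.02515809  16.39968353  11.19824652] [-0.7 -0.5  0.2 -0.1  1.6  0.8 -0.5 -0. ]
[[ 649.38213965 -167.81051452   55.        ]
 [ 647.02301238 -142.92207306   55.        ]
 [ 636.83158256  -35.40400593   55.        ]]
t 1.4833 pos [559.4 -60.1 199.7] [-1.7992e+02  1.5000e-01  5.4100e+00] F [-0.5  0.5  0.6] w 0.2675677300251262
shift [0.1596 0.2319 0.2586] turn -0.0002
```

Call:
{"fn": "arm_command", "kwargs": {"targets": [[1,0.159,0.217,0.12,0],[1,0.159,0.217,0.12,0],[1,0.159,0.217,0.12,0],[1,0.159,0.217,0.12,0],[1,0.159,0.217,0.2586,0],[1,0.159,0.217,0.2586,0],[1,0.159,0.217,0.2586,0],[1,0.159,0.217,0.2586,0]]}}

```text
time_s: 2.15
ee_pos: [646.6, -161.7, 68.9]
ee_rot: [-179.9, 0.4, 5.3]
force: [0.7, 0.6, 0.7]
gripper_width: 0.4
```

```bash
python3 - <<'E'
from workcell import env
from h import *
q,_=np.load('q.npy');m=place([[25,-152,55]],q)[0]
go(env,m,q[2])
E
```

```text
t 2.15 pos [ 646.6 -161.7   68.9] [-179.86    0.36    5.29] F [0.7 0.6 0.7] w 0.41047349319793514
shift [ 0.0045 -0.0032  0.0279] turn -0.0027
```

Call:
{"fn": "arm_command", "kwargs": {"targets": [[1,0.003,-0.002,0.008,0],[1,0.003,-0.002,0.016,0],[1,0.003,-0.002,0.02,0],[1,0.003,-0.002,0.022,0],[1,0.003,-0.002,0.024,0],[1,0.003,-0.002,0.024,0]]}}

```text
time_s: 2.65
ee_pos: [648.1, -160.4, 57.3]
ee_rot: [-179.9, 0.3, 5.3]
force: [-0.4, -0.1, 0.9]
gripper_width: 0.5
```

Call:
{"fn": "arm_command", "kwargs": {"targets": [[1,0,0,0.002,0],[1,0,0,0.004,0],[1,0,0,0.004,0]]}}

```text
time_s: 2.9
ee_pos: [648.2, -160.3, 55.4]
ee_rot: [-179.9, 0.3, 5.3]
force: [0.7, -0.4, 0.0]
gripper_width: 0.6
```

Call:
{"fn": "arm_command", "kwargs": {"targets": [[1,0,0,0.001,0],[1,0,0,0.002,0],[1,0,0,0.002,0]]}}

```text
time_s: 3.15
ee_pos: [648.2, -160.3, 55.3]
ee_rot: [-179.9, 0.3, 5.3]
force: [-1.5, 0.7, 4.5]
gripper_width: 0.5
```

Call:
{"fn": "arm_command", "kwargs": {"targets": [[1,0,-0.015,0.002,0],[1,0,-0.03,0.002,0],[1,0,-0.045,0.002,0],[1,0,-0.06,0.002,0],[1,0,-0.075,0.002,0],[1,0,-0.09,0.002,0]]}}

```text
time_s: 3.65
ee_pos: [644.8, -115.4, 55.3]
ee_rot: [-180.0, 0.2, 5.4]
force: [0.9, -3.1, 5.4]
gripper_width: 0.5
```

```bash
python3 - <<'E'
from workcell import env
from h import *
q,_=np.load('q.npy')
go(env,place([[25,-24,55]],q)[0],q[2])
E
```

```text
t 3.65 pos [ 644.8 -115.4   55.3] [-1.7998e+02  1.7000e-01  5.3600e+00] F [ 0.9 -3.1  5.4] w 0.49903845737537506
shift [-0.0009 -0.1668  0.0006] turn -0.0013
```

Call:
{"fn": "arm_command", "kwargs": {"targets": [[1,0,-0.017,0.002,0],[1,0,-0.032,0.002,0],[1,0,-0.047,0.002,0],[1,0,-0.062,0.002,0],[1,0,-0.077,0.002,0],[1,0,-0.092,0.002,0]]}}

```text
time_s: 4.15
ee_pos: [641.3, -69.7, 55.3]
ee_rot: [179.9, 0.0, 5.4]
force: [0.6, -5.1, 5.7]
gripper_width: 0.4
```

```bash
python3 - <<'E'
from workcell import env
from h import *
q,_=np.load('q.npy')
go(env,place([[25,-24,55]],q)[0],q[2])
E
```

```text
t 4.15 pos [641.3 -69.7  55.3] [1.799e+02 3.000e-02 5.410e+00] F [ 0.6 -5.1  5.7] w 0.4028654205512251
shift [-0.0025 -0.0751  0.0005] turn -0.0001
```

Call:
{"fn": "arm_command", "kwargs": {"targets": [[1,-0.002,-0.016,0.002,0],[1,-0.002,-0.031,0.002,0],[1,-0.002,-0.046,0.002,0],[1,-0.002,-0.061,0.002,0],[1,-0.002,-0.072,0.002,0],[1,-0.002,-0.072,0.002,0]]}}

```text
time_s: 4.65
ee_pos: [637.5, -32.8, 55.3]
ee_rot: [179.9, -0.1, 5.5]
force: [0.1, -1.1, 6.5]
gripper_width: 0.3
```

```bash
python3 - <<'E'
from workcell import env
from h import *
q,t=np.load('q.npy')
go(env,place([[25,-24,55]],q)[0],q[2])
go(env,[*t[:2],60],t[2])
E
```

```text
t 4.65 pos [637.5 -32.8  55.3] [ 1.7986e+02 -8.0000e-02  5.4900e+00] F [ 0.1 -1.1  6.5] w 0.33715985335646204
shift [-0.0019 -0.001   0.0005] turn 0.0017
t 4.65 pos [637.5 -32.8  55.3] [ 1.7986e+02 -8.0000e-02  5.4900e+00] F [ 0.1 -1.1  6.5] w 0.33715985335646204
shift [-0.2444 -0.1224 -0.0101] turn -0.1268
```

Call:
{"fn": "arm_command", "kwargs": {"targets": [[1,0,0,-0.05,0],[1,0,0,-0.1,0],[1,-0.04,-0.02,-0.12,0],[1,-0.12,-0.06,-0.12,-0.127],[1,-0.2,-0.1,-0.12,-0.127],[0,-0.244,-0.122,-0.12,-0.127],[0,-0.244,-0.122,-0.12,-0.127],[0,-0.244,-0.122,-0.12,-0.127]]}}

```text
time_s: 5.32
ee_pos: [508.3, 17.7, 114.8]
ee_rot: [179.9, -0.0, 11.3]
force: [-0.7, 0.8, -0.1]
gripper_width: 17.7
```

Call:
{"fn": "arm_command", "kwargs": {"targets": [[0,0,0,0,0],[0,0,0,0,0],[0,0,0,0,0],[0,0,0,0,0]]}}

```text
time_s: 5.65
ee_pos: [509.1, 17.5, 114.6]
ee_rot: [179.9, -0.0, 11.3]
force: [-0.0, -0.6, -0.1]
gripper_width: 44.2
```

```bash
python3 - <<'E'
from workcell import env
from h import *
q,t=np.load('q.npy')
go(env,[*t[:2],6],t[2])
im=env.grab_frame('wrist')[:,:,::-1].copy()
cv2.imwrite('pics/w2.png',cv2.resize(im,(800,600),interpolation=cv2.INTER_CUBIC))
E
```

```text
t 5.65 pos [509.1  17.5 114.6] [ 1.799e+02 -1.000e-02  1.127e+01] F [-0.  -0.6 -0.1] w 44.16241348909918
shift [0.0013 0.0022 0.2171] turn 0.0015
```

View pics/w2.png

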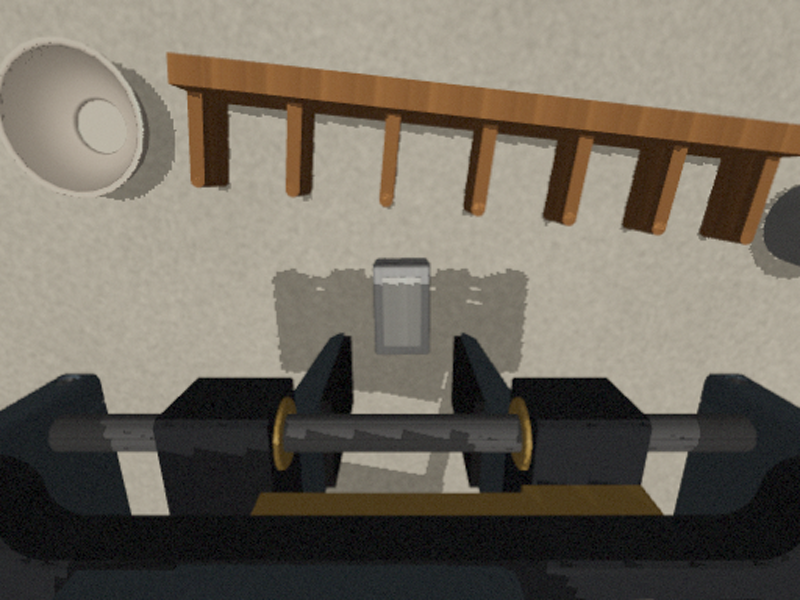

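The tin at (402, 305) is centred between the fingers and aligned with them. I'll open fully and descend around it.

Call:
{"fn": "arm_command", "kwargs": {"targets": [[0,0.001,0.002,0,0],[0,0.001,0.002,0,0],[0,0.001,0.002,0,0],[0,0.001,0.002,0.05,0],[0,0.001,0.002,0.1,0],[0,0.001,0.002,0.15,0],[0,0.001,0.002,0.19,0],[0,0.001,0.002,0.19,0]]}}

```text
time_s: 6.37
ee_pos: [506.6, 16.4, 16.1]
ee_rot: [180.0, 0.4, 11.3]
force: [-1.0, -0.2, -0.3]
gripper_width: 90.9
```

```bash
python3 - <<'E'
from workcell import env
from h import *
q,t=np.load('q.npy')
go(env,[*t[:2],6],t[2])
print('target', place([[-112,-27,6]],q)[0], 'tin in rack', place([t[0]*0+np.array([t[0]-q[0],t[1]-q[1],0])],[0,0,-q[2]]))
E
```

```text
t 6.3667 pos [506.6  16.4  16.1] [179.99   0.45  11.26] F [-1.  -0.2 -0.3] w 90.94299205665396
shift [0.0069 0.0013 0.0202] turn 0.0013
target [500.44292333 -48.3320234    6.        ] tin in rack [[-96.35211103  36.53862349   0.        ]]
```

Call:
{"fn": "arm_command", "kwargs": {"targets": [[0,0.006,0.001,0.01,0],[0,0.006,0.001,0.02,0],[0.54,0.006,0.001,0.02,0],[0.54,0.006,0.001,0.02,0],[0.54,0.006,0.001,0.02,0],[0.54,0.006,0.001,0.02,0],[0.54,0.006,0.001,0.02,0],[0.54,0.006,0.001,0.02,0]], "squeeze": 4}}

```text
time_s: 7.03
ee_pos: [509.8, 16.4, 6.6]
ee_rot: [180.0, 0.4, 11.3]
force: [0.8, -0.4, -0.2]
gripper_width: 54.0
```

Call:
{"fn": "arm_command", "kwargs": {"targets": [[0.54,0,0,0,0],[0.54,0,0,0,0],[0.54,0,0,0,0]]}}

```text
time_s: 7.28
ee_pos: [509.8, 16.4, 6.6]
ee_rot: [180.0, 0.4, 11.3]
force: [0.8, 0.1, -0.1]
gripper_width: 42.5
```

```bash
python3 - <<'E'
from workcell import env
from h import *
q,t=np.load('q.npy')
go(env,place([[-98,-27,6]],q)[0],q[2])
im=env.grab_frame('wrist')[:,:,::-1].copy()
cv2.imwrite('pics/w3.png',cv2.resize(im,(800,600),interpolation=cv2.INTER_CUBIC))
E
```

```text
t 7.2833 pos [509.8  16.4   6.6] [179.98   0.4   11.26] F [ 0.8  0.1 -0.1] w 42.465928392794865
shift [-0.0159  0.1262  0.0014] turn 0.1299
```

View pics/w3.png

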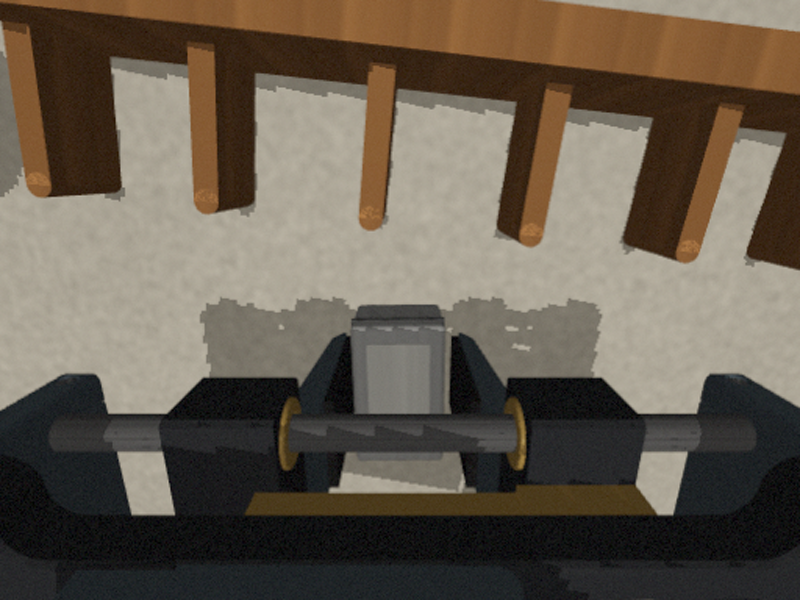

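Call:
{"fn": "arm_command", "kwargs": {"targets": [[0.54,-0.002,0.016,0,0.06],[0.54,-0.004,0.032,0,0.13],[0.54,-0.006,0.048,0,0.13],[0.54,-0.008,0.064,0,0.13],[0.54,-0.01,0.08,0,0.13],[0.54,-0.012,0.096,0,0.13],[0.54,-0.014,0.114,0,0.13],[0.54,-0.016,0.124,0,0.13]]}}

```text
time_s: 8.0
ee_pos: [514.3, -47.2, 6.6]
ee_rot: [179.9, 0.4, 5.4]
force: [0.4, 0.0, -0.7]
gripper_width: 42.0
```

```bash
python3 - <<'E'
from workcell import env
from h import *
q,t=np.load('q.npy')
go(env,place([[-98,-30,6]],q)[0],q[2])
im=env.grab_frame('wrist')[:,:,::-1].copy()
cv2.imwrite('pics/w4.png',cv2.resize(im,(800,600),interpolation=cv2.INTER_CUBIC))
E
```

```text
t 8.0 pos [514.3 -47.2   6.6] [179.93   0.38   5.39] F [ 0.4  0.  -0.7] w 42.04818554318495
shift [0.0003 0.0057 0.0013] turn -0.0006
```

View pics/w4.png

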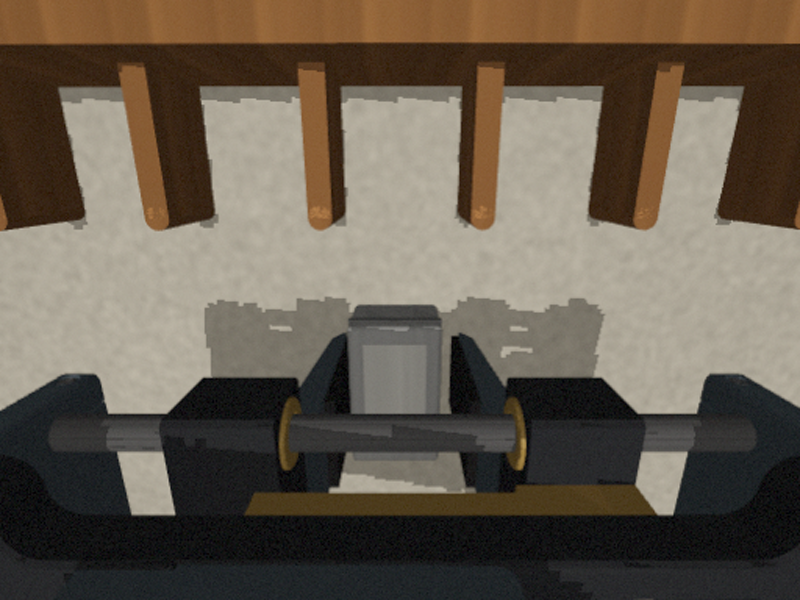

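Call:
{"fn": "arm_command", "kwargs": {"targets": [[0.54,0,0.0055,0,0],[0.54,0,0.0055,0,0],[0.3,0,0.0055,0,0],[0.3,0,0.0055,0,0],[0.3,0,0.0055,0,0],[0.3,0,0.0055,-0.05,0],[0.3,0,0.0055,-0.1,0],[0.3,0,0.0055,-0.12,0]]}}

```text
time_s: 8.72
ee_pos: [516.6, -50.1, 69.2]
ee_rot: [179.9, 0.1, 5.4]
force: [0.3, -0.6, 1.2]
gripper_width: 63.6
```

```bash
python3 - <<'E'
from workcell import env
from h import *
q,t=np.load('q.npy')
go(env,place([[-162,-27,60]],q)[0],q[2])
E
```

```text
t 8.7167 pos [516.6 -50.1  69.2] [1.7986e+02 1.3000e-01 5.3900e+00] F [ 0.3 -0.6  1.2] w 63.60489393687337
shift [-0.1317 -0.0066  0.0187] turn -0.0006
```

Call:
{"fn": "arm_command", "kwargs": {"targets": [[0.88,-0.06,-0.006,0,0],[0.88,-0.132,-0.0066,0,0],[0.88,-0.132,-0.0066,0,0],[0.88,-0.132,-0.0066,0,0],[0.88,-0.132,-0.0066,0,0],[0.88,-0.132,-0.0066,0,0],[0.88,-0.132,-0.0066,0,0],[0.88,-0.132,-0.0066,0,0]]}}

```text
time_s: 9.38
ee_pos: [451.5, -53.1, 69.2]
ee_rot: [179.9, 0.1, 5.4]
force: [0.4, -0.3, -0.1]
gripper_width: 13.4
```

```bash
python3 - <<'E'
from workcell import env
from h import *
import pickle
q,t=np.load('q.npy')
s=env.state();go(env,place([[-162,-27,6]],q)[0],q[2])
im=env.grab_frame('wrist')[:,:,::-1].copy();pickle.dump(s,open('w5.pkl','wb'));cv2.imwrite('pics/w5_raw.png',im)
cv2.imwrite('pics/w5.png',cv2.resize(im,(800,600),interpolation=cv2.INTER_CUBIC))
E
```

```text
t 9.3833 pos [451.5 -53.1  69.2] [1.7985e+02 1.0000e-01 5.4000e+00] F [ 0.4 -0.3 -0.1] w 13.449417567070725
shift [-0.0014 -0.0005  0.1264] turn -0.0003
```

View pics/w5.png

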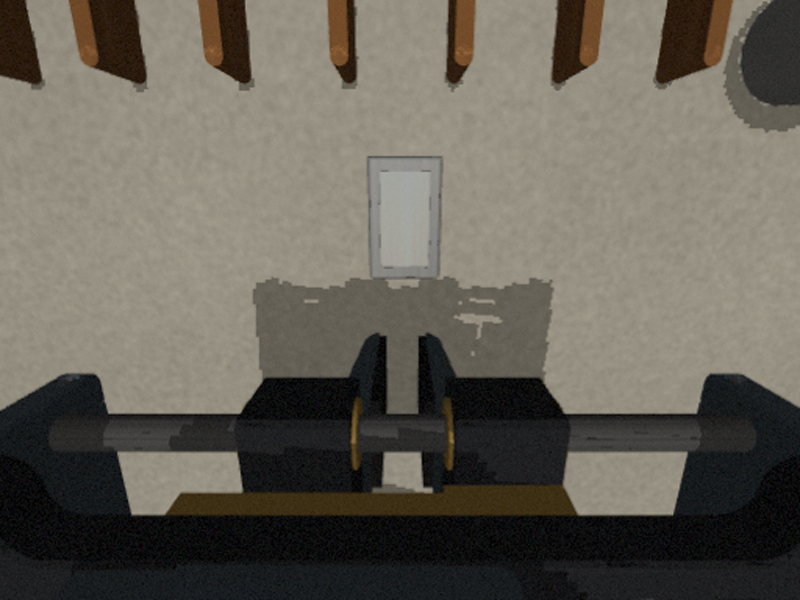

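```bash
python3 - <<'E'
from workcell import env
from h import *
import pickle
q,t=np.load('q.npy');c=wrist(env,pickle.load(open('w5.pkl','rb')))
T=[[30,18,30],[30,-18,30],[-30,-18,30],[-30,18,30]]
px=(np.array([[368,157],[442,157],[440,278],[370,278]])+.5)*.64-.5
q2,r=fit([(c,T,px)],[510,-50,5]);print(q2,r.round(1),'in rack',place([[q2[0]-q[0],q2[1]-q[1],0]],[0,0,-q[2]]))
# noses again
N=(np.array([[90,66],[214,66],[340,66],[464,66],[590,66],[714,66]])+.5)*.64-.5
w=ray(c,N,36);print(place(w-[q[0],q[1],0],[0,0,-q[2]]).round(1))
E
```

```text
[513.39982339 -49.19236612   5.43731114] [-0.6 -0.5  0.6 -0.6 -0.1  0.7  0.1  0.8] in rack [[-99.18210438 -29.07918264   0.        ]]
[[ -32.   108.5   36. ]
 [ -32.2   54.3   36. ]
 [ -32.3   -0.6   36. ]
 [ -32.3  -54.7   36. ]
 [ -32.3 -109.7   36. ]
 [ -32.2 -164.1   36. ]]
```

Tin is in line with the gap (yaw 5.44° vs rack 5.41°, about 1.5 mm off centre). I'll descend behind it.

Call:
{"fn": "arm_command", "kwargs": {"targets": [[0.88,-0.002,0.001,0.05,0],[0.88,-0.002,0.001,0.1,0],[0.88,-0.002,0.001,0.122,0],[0.88,-0.002,0.001,0.126,0],[0.88,-0.002,0.001,0.126,0]]}}

```text
time_s: 9.85
ee_pos: [450.1, -53.8, 5.6]
ee_rot: [179.9, 0.2, 5.4]
force: [0.1, 0.0, -0.2]
gripper_width: 11.1
```

```bash
python3 - <<'E'
from workcell import env
from h import *
q,t=np.load('q.npy')
go(env,place([[-58,-28,6]],q)[0],q[2])
E
```

```text
t 9.85 pos [450.1 -53.8   5.6] [179.88   0.21   5.41] F [ 0.1  0.  -0.2] w 11.069605851121079
shift [ 0.2093  0.0007 -0.0017] turn -0.0002
```

Push most of the way, stopping before home for a check.

Call:
{"fn": "arm_command", "kwargs": {"targets": [[0.88,0.02,0,0,0],[0.88,0.035,0,0,0],[0.88,0.05,0,0,0],[0.88,0.065,0,0,0],[0.88,0.08,0,0,0],[0.88,0.095,0,0,0],[0.88,0.11,0,0,0],[0.88,0.12,0,0,0]]}}

```text
time_s: 10.52
ee_pos: [511.1, -48.0, 5.4]
ee_rot: [179.9, 0.2, 5.4]
force: [-1.6, -0.2, 1.4]
gripper_width: 10.8
```

```bash
python3 - <<'E'
from workcell import env
from h import *
q,t=np.load('q.npy')
go(env,place([[-58,-28,6]],q)[0],q[2])
im=env.grab_frame('wrist')[:,:,::-1].copy()
cv2.imwrite('pics/w6.png',cv2.resize(im,(800,600),interpolation=cv2.INTER_CUBIC))
E
```

```text
t 10.5167 pos [511.1 -48.    5.4] [1.7987e+02 1.6000e-01 5.4100e+00] F [-1.6 -0.2  1.4] w 10.764595743613881
shift [ 0.0868  0.0006 -0.0015] turn -0.0001
```

View pics/w6.png

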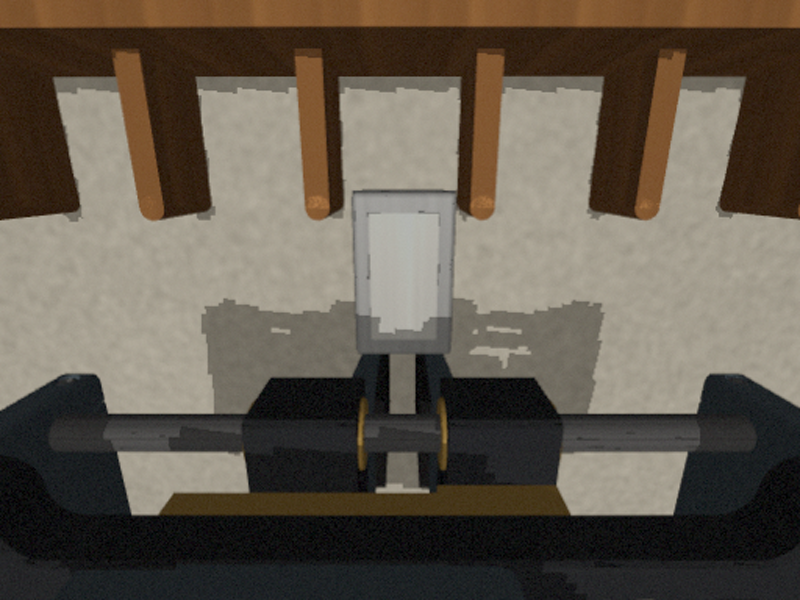

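Call:
{"fn": "arm_command", "kwargs": {"targets": [[0.88,0.014,0,0,0],[0.88,0.026,0,0,0],[0.88,0.038,0,0,0],[0.88,0.05,0,0,0],[0.88,0.06,0,0,0],[0.88,0.068,0,0,0],[0.88,0.074,0,0,0],[0.88,0.076,0,0,0]]}}

```text
time_s: 11.23
ee_pos: [550.4, -44.4, 5.4]
ee_rot: [179.9, 0.1, 5.4]
force: [-2.0, 0.9, 1.3]
gripper_width: 10.9
```

Call:
{"fn": "arm_command", "kwargs": {"targets": [[0.88,0.003,0,0,0],[0.88,0.006,0,0,0],[0.88,0.008,0,0,0],[0.88,0.008,0,0,0]]}}

```text
time_s: 11.57
ee_pos: [552.0, -44.2, 5.2]
ee_rot: [179.9, 0.4, 5.4]
force: [-6.7, -0.7, 4.1]
gripper_width: 10.9
```

Call:
{"fn": "arm_command", "kwargs": {"targets": [[0.88,0.004,0,-0.001,0],[0.88,0.007,0,-0.001,0],[0.88,0.007,0,-0.001,0],[0.88,0.007,0,-0.001,0]]}}

```text
time_s: 11.9
ee_pos: [551.9, -44.2, 5.3]
ee_rot: [179.9, 0.8, 5.4]
force: [-8.6, -3.1, 5.5]
gripper_width: 10.6
```

```bash
python3 - <<'E'
from workcell import env
from h import *
q,t=np.load('q.npy')
go(env,place([[-58,-28,6]],q)[0],q[2])
im=env.grab_frame('wrist')[:,:,::-1].copy()
cv2.imwrite('pics/w7.png',cv2.resize(im,(800,600),interpolation=cv2.INTER_CUBIC))
E
```

```text
t 11.9 pos [551.9 -44.2   5.3] [179.9    0.79   5.44] F [-8.6 -3.1  5.5] w 10.586602977267043
shift [ 0.0047  0.0006 -0.0015] turn 0.0007
```

View pics/w7.png

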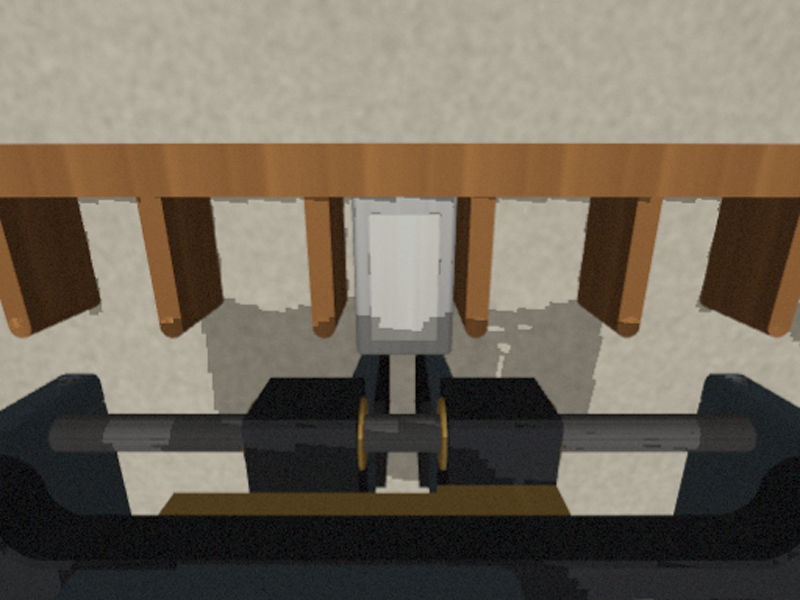

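The tin is against the rail: force rises with no further advance. I'll back off straight and look.

Call:
{"fn": "arm_command", "kwargs": {"targets": [[0.88,-0.01,0,0,0],[0.88,-0.04,0,0,0],[0.88,-0.08,0,0,0],[0.88,-0.1,0,-0.05,0],[0.88,-0.1,0,-0.12,0],[0.88,-0.1,0,-0.2,0],[0.88,-0.1,0,-0.24,0],[0.88,-0.1,0,-0.24,0]]}}

```text
time_s: 12.62
ee_pos: [508.2, -48.9, 131.3]
ee_rot: [179.8, 0.0, 5.4]
force: [-0.5, 0.1, 0.4]
gripper_width: 11.1
```

```bash
python3 - <<'E'
from workcell import env
from h import *
import pickle
s=env.state();im=env.grab_frame('wrist')[:,:,::-1].copy();pickle.dump(s,open('w8.pkl','wb'));print(s['time_s'],s['ee_pos'])
cv2.imwrite('pics/w8_raw.png',im)
cv2.imwrite('pics/w8.png',cv2.resize(im[0:160,130:390],None,fx=3,fy=3,interpolation=cv2.INTER_CUBIC))
im=env.grab_frame('scene')[:,:,::-1];cv2.imwrite('pics/s8.png',cv2.resize(im[150:280,130:380],None,fx=3,fy=3,interpolation=cv2.INTER_CUBIC))
E
```

```text
12.6167 [508.15939455 -48.88772567 131.34693218]
```

View pics/w8.png

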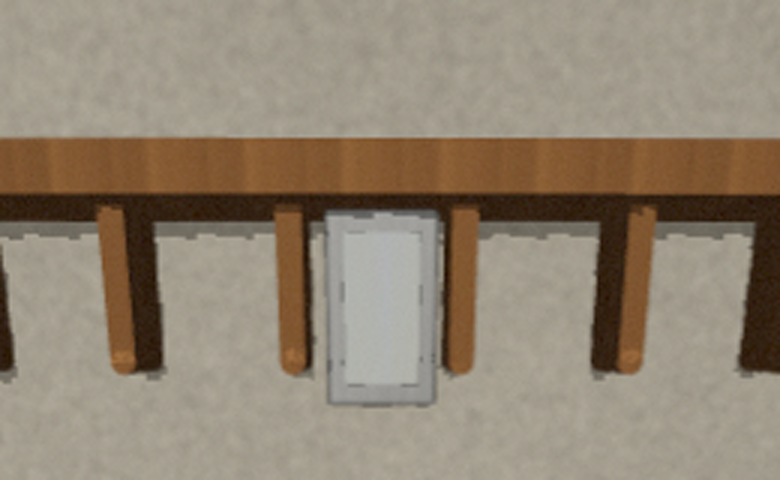

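View pics/s8.png

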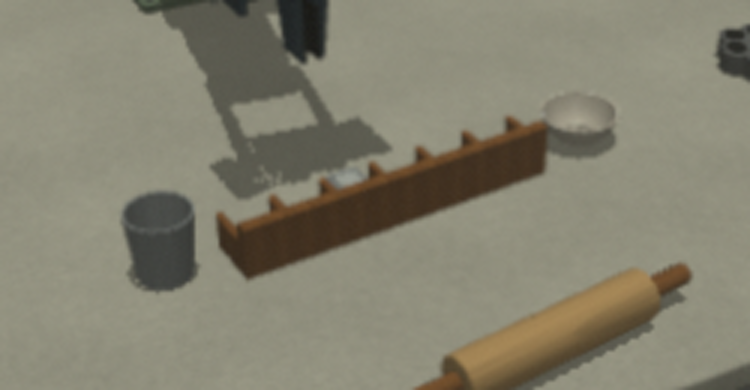

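```bash
python3 - <<'E'
from workcell import env
from h import *
import pickle
q,_=np.load('q.npy');c=wrist(env,pickle.load(open('w8.pkl','rb')))
f=lambda a:(np.array(a)+.5)/3-.5+[130,0]
T=[[30,18,30],[30,-18,30],[-30,-18,30],[-30,18,30]]
q2,r=fit([(c,T,f([[326,211],[439,210],[436,404],[328,405]]))],[590,-40,5])
P=[[-32,54,36],[-32,0,36],[-32,-54,36],[-32,-108,36]]
qr,rr=fit([(c,P,f([[123,374],[293,374],[461,374],[630,374]]))],q)
print(q2,r.round(1),'rack',qr,rr.round(1))
for k in (q,qr):print('in rack',place([[q2[0]-k[0],q2[1]-k[1],0]],[0,0,-k[2]]).round(1),q2[2]-k[2])
# rail base line seen through neighbour gap (z=36 junction x=18)
print(place(ray(c,f([[290,207],[463,207]]),36)-[q[0],q[1],0],[0,0,-q[2]]))
E
```

```text
[599.51188396 -40.95290007   5.39270926] [-0.6 -0.6  0.4 -0.3  0.1  0.7  0.   0.4] rack [609.35933446 -11.17259733   5.37361091] [ 0.5 -0.  -0.1 -0.  -0.  -0.  -0.4  0. ]
in rack [[-12.7 -29.    0. ]] -0.022068783030229078
in rack [[-12.6 -28.7   0. ]] 0.019098350079056026
[[ 17.06223955  -0.99046832  36.        ]
 [ 17.05797011 -53.54486106  36.        ]]
```

Tin is at x = -12.6 mm (home is -12). The same view puts the rail face 0.9 mm short too, so it is fully home. The robot is clear, so I'm handing in.

```bash
python3 -c "
from workcell import env
print(env.job_done())"
```

```text
the job is handed in; nothing more can be done
None
```

The job is done and handed in at about 12.7 s of robot time; no verdict was reported.

- **Counting:** The cup stands off the -y end, so I counted from there. I slid the closed fingertips along the rail top at about 5 N. They started at the end by the cup, ran over the first and second gaps, and stopped at the middle of the third (rack y ≈ -24). I then lifted straight off, so no further gap was touched.
- **Pushing:** With the fingers loosely on either side, I slid the tin sideways and squared it to the third gap. I then pushed it in from behind until the force rose to about 9 N with no further advance.
- **Last checks:** The final wrist image puts the tin at rack x = -12.6, y ≈ -29 mm, within 0.1° of the rack's angle. Home is x = -12, and the same image also reads the rail face about 0.9 mm short, so the small difference looks like camera error. The tin sits about 2 mm off the gap's centre, inside the clearance.
- **Other objects:** The cup and bowl looked undisturbed in the last scene picture, judged by eye. The mould and tub were never approached. The robot was clear of everything at hand-in.
- **Disagreement:** The first top-camera estimate of the rack differed from the wrist camera's by about 4 mm in x. I used the wrist value, and the contacts agreed with it.

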